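# Dig the second press weight out of the tool tray

## Task

The print under the pressing board still lacks its second steel weight, which lies in the white tray beneath a squeegee and a flat brush. Lift the brush and the squeegee off it and lay them aside inside the tray, then lift out the weight and set it down gently on the bare end of the board, parallel to the weight already there and as its mirror image about the middle of the board. Do not shift the board or its first weight, and leave the other things on the desk alone.

Things in the scene. Friction and masses are not known exactly. Their poses are not given: they have to be found in the camera images.
- tray_floor (a point): Centre of the inner floor of a fixed shallow white plastic print tray, open on top. The floor lies 4 mm above the desk; inside 232 mm along the point's x by 322 mm along its y; walls 4 mm thick, their rim 41 mm above this floor, with a lip 7 mm wide outside. z is up. The pile (weight, squeegee on it, brush on top) lies in the +y half; the floor of the -y half is empty, though the brush handle may reach over it. Nothing in the pile stands higher than 62 mm above the floor.
- weight_center (a point): Centre of the buried weight: a plain ground steel bar with a thin felt sole, 120 mm long (its x), 36 mm wide (y), 24 mm high (z), 0.7 to 0.9 kg. It lies flat on the tray floor under the squeegee, which hides most of it from above; its two ends are alike.
- squeegee_center (a point): Centre of the print squeegee, which lies flat on top of the weight: 150 mm long (x), 52 mm wide in all (y), 24 mm high (z), 0.13 to 0.21 kg. A wooden bar 38 mm wide takes the -y side, a stiff black rubber blade 8 mm thick at half height sticks out 14 mm on the +y side. It can be gripped over its whole width of 52 mm; it lies at 9 to 29 degrees to the weight.
- brush_center (a point): Balance point of the flat wooden brush, half-way up its thickness; it lies flat across the top of the squeegee, 184 mm long along its x, 0.06 to 0.11 kg, all of it 12 mm thick and stiff. The handle, 28 mm wide, reaches from here to 96 mm towards -x; a 60 mm wide head runs from 14 to 52 mm and the bristles, 57 mm wide, on to 88 mm towards +x.
- brush_handle (a point): Grip point on the brush handle, half-way up its thickness (12 mm) and width (28 mm), 52 mm from the balance point towards the handle end; it overhangs the squeegee, free of things beneath for at least 15 mm. Axes as brush_center.
- board: The loose plywood pressing board, 150 mm (x) by 200 mm (y) by 12 mm thick, 0.25 kg, lying on blotters and a cutting mat; origin at the centre of its underside, 8 mm above the desk. z is up. The first weight lies across its -y end.
- board_bare (a point): Middle of the place for the buried weight, on the top face of the board (12 mm above the board's underside), 55 mm from the board's centre towards +y, the bare end. Axes as the board: the weight is to lie along x.
- weight2_center (a point): Centre of the first weight, the twin of the buried one (120 x 36 x 24 mm), lying along the board's x, 55 mm from the board's centre towards -y. Stays where it is.
- weight: The buried weight itself; origin at the centre of its underside, axes as weight_center.
- squeegee: The squeegee; origin at the centre of its underside, axes as squeegee_center.
- brush: The brush; origin under its balance point, on its underside, axes as brush_center.
- weight2: The first weight; origin at the centre of its underside.
- brayer_center (a point): Bystander beyond the tray and board: a brayer (rubber roller 36 mm thick, 90 mm wide, with wooden handle, 170 mm long in all) lying on the desk; point at the middle of the roller, 18 mm up.
- jar_center (a point): Bystander beyond the tray and board: a closed paste jar, 66 mm across, 85 mm high; point at its middle.
- tongs_center (a point): Bystander beyond the tray and board: bamboo print tongs, 190 mm long, 11 mm high, lying on the desk; point at their middle.
There are look-alikes about, which are no part of the job. What is shaped like the brush but orange or pink is not meant.

How it is judged (in metres and radians):
On the way, in this order (a step that is already met when the one before it is completed fails the run):
1. the brush and the squeegee lie aside in the tray, let go and off the weight, which is still in the tray (contact force between brush and weight below 0.25 N and contact force between squeegee and weight below 0.4 N and horizontal distance between each of brush_center, squeegee_center and weight_center above 0.04 m and x of brush_center in the frame of tray_floor between -0.116 and 0.116 m and y of brush_center in the frame of tray_floor between -0.161 and 0.161 m and x of squeegee_center in the frame of tray_floor between -0.116 and 0.116 m and y of squeegee_center in the frame of tray_floor between -0.161 and 0.161 m and z of each of brush_center, squeegee_center in the frame of tray_floor below 0.05 m and contact force between the fingers and brush below 0.1 N and contact force between the fingers and squeegee below 0.1 N and linear speed of each of brush, squeegee below 0.03 m/s and z of weight_center in the frame of tray_floor below 0.025 m), for 0.2 s.
2. the weight is lifted clear of the tray (z of weight_center in the frame of tray_floor above 0.053 m), for 0.1 s.
At the end, for the whole second after the job is handed in: The buried weight lies flat, at rest, on the bare end of the board, its centre within 20 mm (board x) and 18 mm (board y) of the marked place, parallel to board x within 0.2 rad; brush and squeegee rest in the tray, their centres between its walls and under 50 mm above its floor (x of weight_center in the frame of board_bare between -0.02 and 0.02 m and y of weight_center in the frame of board_bare between -0.018 and 0.018 m and z of weight_center in the frame of board_bare between 0.009 and 0.015 m and angle between the x axis of weight and the x axis of board, either way round below 0.2 rad and angle between weight's own z axis and vertical below 0.06 rad and linear speed of weight below 0.01 m/s and contact force between weight and board above 3 N and x of brush_center in the frame of tray_floor between -0.116 and 0.116 m and y of brush_center in the frame of tray_floor between -0.161 and 0.161 m and x of squeegee_center in the frame of tray_floor between -0.116 and 0.116 m and y of squeegee_center in the frame of tray_floor between -0.161 and 0.161 m and z of each of brush_center, squeegee_center in the frame of tray_floor below 0.05 m and linear speed of each of brush, squeegee below 0.02 m/s); the robot touches nothing.
It fails at once if the weight is dropped (it falls freely for more than about 8 mm) (contact force between the fingers and weight below 0.05 N and linear speed of weight above 0.4 m/s).
It fails at once if the pressing board is shifted by more than 8 mm (distance of board from where it was at the start of the episode above 0.008 m).
It fails at once if the first weight is shifted by more than 8 mm (distance of weight2_center from where it was at the start of the episode above 0.008 m).
It fails at once if the brayer, jar or tongs are disturbed by more than 15 mm (distance of any of brayer_center, jar_center, tongs_center from where it was at the start of the episode above 0.015 m).
It also fails if it takes over 67 s, if anything falls off the work surface, if the arm or the gripper's body presses on something with over 40 N, if the wrist force passes 120 N, or if a joint passes its speed limit or range.

## Robot

A 6-joint arm with a two-finger parallel gripper is mounted at the origin on the work surface. World frame = base frame: x ahead of the robot, y to its left, z up, the work surface at z = 0. Lengths are in mm, angles in rad, forces in N, time in s.
With the tool pointing down it reaches from about 375 to 825 mm from the base axis. Payload 5.5 kg.
Tool frame: the origin (TCP) lies on the centre line of the jaws, within the pads' length; the fingertips stand 14 mm ahead of it and the grasp point (between the pads) lies 5 mm behind it; z points along the fingers, y is the line along which they close (so a half turn about z gives the same grasp; the last joint's range is limited). The gripper opens to 85 mm and grips with 20 to 120 N. Pads are 22 mm wide; open, the fingers measure 114 mm over their backs; the gripper's body (76 mm by 85 mm) begins 54 mm behind the grasp point. The pads swing forward as they close: fully open they stand 13 mm farther back than shut.
Start: joints at [-1.258, 0.314, -0.047, 1.21, 0, 1.571], TCP at [184.631, -570.882, 245.299] pointing down, gripper open.
Joint ranges: [-2.67, 2.67], [-0.69, 1.73], [-1.03, 1.25], [-2.08, 2.16], [-1.42, 1.45], [-3.14, 3.14]. Speed limits (rad/s): [2.39, 2.39, 3.01, 3.14, 3.14, 3.14].

## Interface

Orientations are given as a unit quaternion [x, y, z, w].
In Python, from cell import manip gives the robot as it stands.
- The arm moves only by the shell command python3 -m jog 'ROWS' [OPENING] [FORCE]. ROWS is JSON, one flat list of numbers, 6 for each row, row after row: the shift along the world's x, y, z in mm, then the turn, a rotation vector about the world's x, y, z in degrees. A call has 1 to 20 rows; each row shifts and turns the commanded pose from where the row before left it; what a row does not reach is not made up. A row lasts 1/8 s, in which the tool goes at most 62.5 mm and 10.7 degrees, less where a joint would pass 70% of its speed; a pose out of reach is approached as far as the arm can. A call is refused whole if a number of a shift passes 62.5 or a number of a turn 10.7, either way. A call with a gripper value outside its range is refused whole. OPENING is the closure in counts, from 0 (fully open) to 255 (shut), set as the call begins (- or left out, the last holds). The fingers move at their own pace and stop on an object; FORCE is the grip in N (left out, the last holds). Time passes only in rows, so rows that do not move let the fingers close. It gives the time, the measured TCP pose, the force, the opening and the grip force at its end, in the units of the state.
- manip.state(): the state, without advancing time (a new reading comes with each control period).
- manip.capture(name): name is "scene" or "top" or "wrist"; returns a dict with "frame" (480x640x3 uint8, red, green, blue), "intrinsics" (3x3 intrinsics, pixels), "camera_from_world" (4x4, takes a point from world to camera coordinates). Camera axes: x right, y up, looking along -z (the intrinsics and any distortion apply to the point x, -y, -z); pixel columns grow to the right and rows downward; lengths in mm; the calibration is good to about 2 mm. The wrist camera is an equidistant fisheye: a pixel r from the principal point sees the ray r / f radians off the axis. A picture is of the moment at which its call begins. There is no depth.
- manip.job_done(): hands the job in; it is judged then, once.
The state is a dict: "time": time; "q": joint angles; "dq": joint speeds; "joint_torque": joint torques, N m; "ee_pos": TCP position; "orientation": TCP orientation; "ft_force": force on the tool from outside, world axes, zero at the start; "wrist_torque": the same for the moment, N m; "gripper_width": opening from 0.0 (shut) to 1.0 (fully open); "finger_force": force on a finger pad.
Only numpy, scipy, OpenCV 4.12 (cv2) and the standard library are available. Lean on these libraries where they do the work, as an engineer would, in place of code of your own. Each camera call takes 0.05 s, during which the arm holds its last target. There are 200 camera calls.

## Working session

There is one attempt and no reset: what is moved stays moved. The work goes in short steps, Python scripts to look and compute and a shell command to move; the robot and the scene stay as the last step left them, time stands still between calls to the robot, and variables do not carry over. Pictures are saved under pics/ and viewed, at most 10 in all, crops included, and the job is handed in when it is done.

```bash
ls; mkdir -p pics
cat > h.py <<'E'
import numpy as np, cv2
from cell import manip
def cap(n):
    c=manip.capture(n); np.savez(''+n+'.npz',f=c['frame'],K=c['intrinsics'],T=c['camera_from_world']); return c['frame'],np.array(c['intrinsics']),np.array(c['camera_from_world'])
def load(n):
    d=np.load(''+n+'.npz'); return d['f'],d['K'],d['T']
def ray2plane(px,K,T,z):
    px=np.atleast_2d(px).astype(float)
    d=np.c_[(px[:,0]-K[0,2])/K[0,0],-(px[:,1]-K[1,2])/K[1,1],-np.ones(len(px))]
    R=T[:3,:3]; o=-R.T@T[:3,3]; w=d@R
    return o+w*((z-o[2])/w[:,2])[:,None]
def proj(P,K,T):
    P=np.atleast_2d(P); c=P@T[:3,:3].T+T[:3,3]
    return np.c_[K[0,0]*c[:,0]/-c[:,2]+K[0,2],-K[1,1]*c[:,1]/-c[:,2]+K[1,2]]
E
python3 - <<'E'
from h import *
for n in('top','scene'):
    f,K,T=cap(n); cv2.imwrite(f'pics/{n}0.png',f[:,:,::-1]); print(n,K.tolist(),(-T[:3,:3].T@T[:3,3]).round())
print(manip.state())
E
```

```text
pics
top [[436.05535385448115, 0.0, 322.6705247115365], [0.0, 436.05535385448115, 233.6119829327727], [0.0, 0.0, 1.0]] [ 279. -138. 1171.]
scene [[467.6058107569381, 0.0, 321.554980773259], [0.0, 467.6058107569381, 243.5721423437265], [0.0, 0.0, 1.0]] [1253.  377.  717.]
{'time': 0.1, 'q': array([-1.25799561e+00,  3.14190148e-01, -4.79603654e-02,  1.21017294e+00,
        1.08484653e-05,  1.57078288e+00]), 'dq': array([ 0.00065423, -0.00120859,  0.00172977, -0.00155277, -0.00072595,
       -0.00094061]), 'joint_torque': array([-9.70471920e-04, -5.40767741e+01,  3.40540731e+01,  1.11591499e-02,
       -9.98946189e-05, -1.52090411e-05]), 'ee_pos': array([ 184.49079512, -570.42886993,  244.50806605]), 'orientation': array([ 9.87793040e-01,  1.55770110e-01, -1.13572531e-04, -7.55091276e-04]), 'ft_force': array([ 0.63487101, -0.6885983 ,  0.41923783]), 'wrist_torque': array([ 0.01897748,  0.02219805, -0.01818082]), 'finger_force': 0.0, 'gripper_width': 0.9992011427408571}
```

View pics/top0.png

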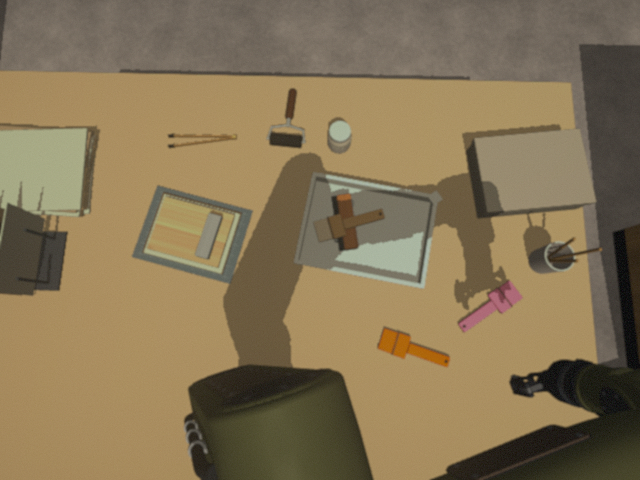

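View pics/scene0.png

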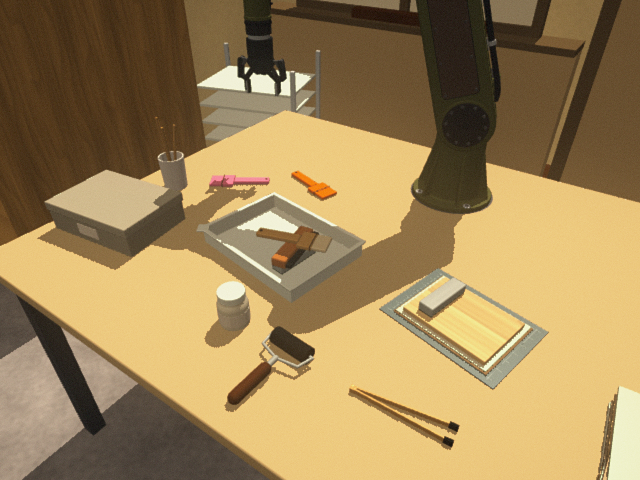

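The top view shows the tray at about (300–440, 172–286), with the brush and squeegee near (345,222). The board is at (143–250, 190–280), with the first weight at (210,235), so its bare end is on the left. The orange and pink brushes are decoys. Next I'll enlarge both areas.

Run:
```python
from h import *
f,K,T=load('top')
print(ray2plane([[345,222],[367,230],[195,233],[315,174],[438,193],[425,284],[297,263]],K,T,30).round().tolist())
a=cv2.resize(f[165:295,290:445],None,fx=5,fy=5,interpolation=cv2.INTER_CUBIC)[:600]
b=cv2.resize(f[180:285,128:258],None,fx=5,fy=5,interpolation=cv2.INTER_CUBIC)
g=lambda a:np.clip(a.astype(float)*1.5,0,255).astype(np.uint8)[:,:,::-1]
cv2.imwrite('pics/tray.png',g(a));cv2.imwrite('pics/board.png',g(b))
```

```text
[[538.0, -190.0, 30.0], [518.0, -249.0, 30.0], [498.0, 210.0, 30.0], [671.0, -106.0, 30.0], [625.0, -441.0, 30.0], [378.0, -401.0, 30.0], [425.0, -65.0, 30.0]]
```

View pics/tray.png

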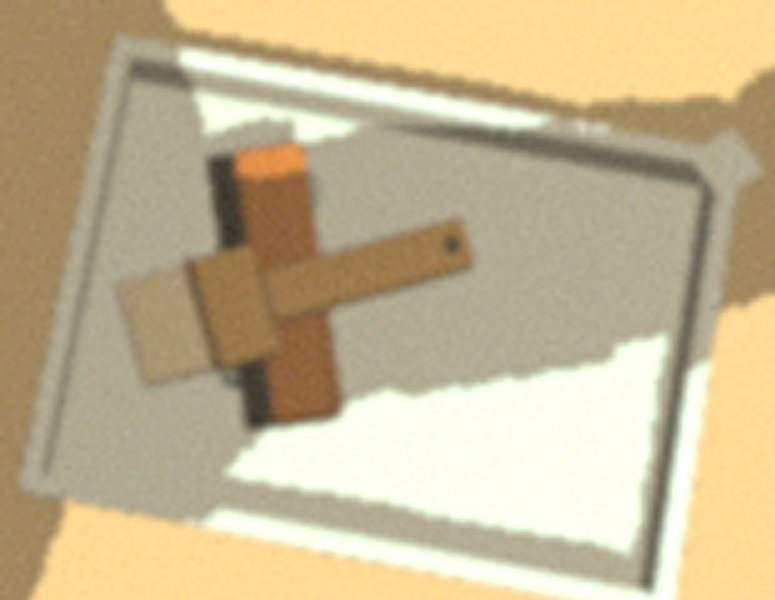

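View pics/board.png

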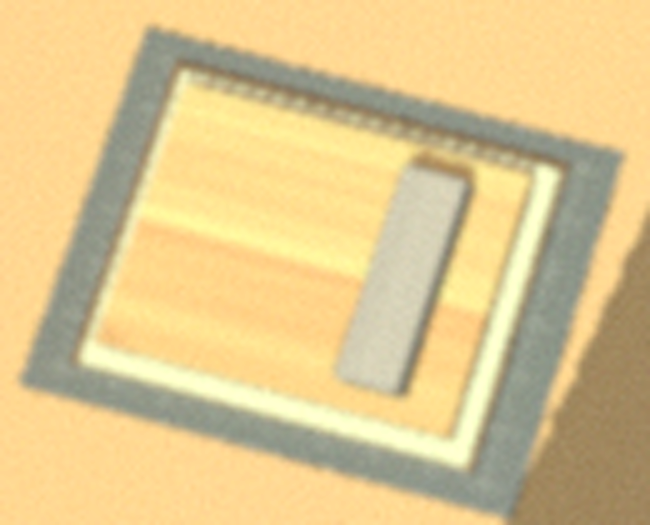

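The crops give me corners for the brush, squeegee, tray, board and first weight, so I'll compute poses from these.

```bash
cat > m.py <<'E'
from h import *
f,K,T=load('top')
A=lambda p:np.array(p)/5+[290,165]-0.4; B=lambda p:np.array(p)/5+[128,180]-0.4
def rep(n,P):
    P=P[:,:2]; print(n,P.round().tolist(),'c',P.mean(0).round(1),'sides',np.linalg.norm(P-np.roll(P,-1,0),axis=1).round(),'dir',np.degrees(np.arctan2(*(np.roll(P,-1,0)-P).T[::-1])).round(1))
rep('board',ray2plane(B([[178,78],[533,172],[452,437],[97,350]]),K,T,20))
rep('w2',ray2plane(B([[410,163],[472,180],[405,393],[340,375]]),K,T,44))
rep('brushHandleend,bristle',ray2plane(A([[455,220],[471,266],[150,385],[118,285]]),K,T,64))
rep('sq wood',ray2plane(A([[237,155],[303,147],[340,410],[270,422]]),K,T,52))
rep('tray rim outer',ray2plane(A([[115,38],[738,150],[665,597],[22,488]]),K,T,45))
E
python3 m.py
```

```text
board [[604.0, 309.0], [555.0, 111.0], [410.0, 144.0], [452.0, 338.0]] c [505.2 225.4] sides [204. 149. 198. 154.] dir [-103.7  167.    77.7  -10.8]
w2 [[553.0, 171.0], [545.0, 138.0], [430.0, 165.0], [438.0, 199.0]] c [491.4 168.3] sides [ 35. 118.  36. 118.] dir [-104.1  166.8   76.   -13.7]
brushHandleend,bristle [[569.0, -281.0], [544.0, -289.0], [477.0, -124.0], [530.0, -106.0]] c [ 529.9 -199.9] sides [ 26. 179.  55. 180.] dir [-161.3  112.1   19.   -77.4]
sq wood [[605.0, -167.0], [610.0, -202.0], [468.0, -223.0], [461.0, -186.0]] c [ 536.1 -194.3] sides [ 35. 143.  37. 145.] dir [ -81.4 -171.6  101.2    7.9]
tray rim outer [[671.0, -99.0], [616.0, -435.0], [376.0, -391.0], [425.0, -58.0]] c [ 522. -246.] sides [340. 244. 336. 250.] dir [-99.3 169.7  81.8  -9.5]
```

Estimates so far:
- **Tray:** centre (522,-246), x axis at -9.5°.
- **Brush:** +x at 107°, handle grip point at (543,-243).
- **Squeegee:** about (535,-187), at 8.5°.
- **Board:** centre (505,225), at -13.5°.

I'll move above the brush handle and check from close up.

```bash
python3 -m jog '[36,33,-9,0,0,9,36,33,-9,0,0,9,36,33,-9,0,0,9,36,33,-9,0,0,9,36,33,-9,0,0,9,36,33,-9,0,0,9,36,33,-9,0,0,9,36,33,-9,0,0,9,36,33,-9,0,0,9,35,31,-9,0,0,8.4,0,0,0,0,0,0,0,0,0,0,0,0]' 100 40
python3 - <<'E'
from h import *
for n in('wrist',):
    f,K,T=cap(n); cv2.imwrite(f'pics/{n}1.png',f[:,:,::-1]); print(n,K.tolist(),T.round(3).tolist())
E
```

```text
time: 1.6
ee_pos: [543.0, -242.9, 154.9]
orientation: [0.593, 0.805, -0.0, -0.001]
ft_force: [0.8, 0.0, -0.1]
gripper_width: 0.606
finger_force: 0.0
wrist [[371.64829954431775, 0.0, 322.63774643148287], [0.0, 371.64829954431775, 239.22564179314116], [0.0, 0.0, 1.0]] [[0.955, 0.296, 0.0, -446.098], [-0.28, 0.903, -0.325, 384.232], [-0.097, 0.31, 0.946, -167.884], [0.0, 0.0, 0.0, 1.0]]
```

View pics/wrist1.png

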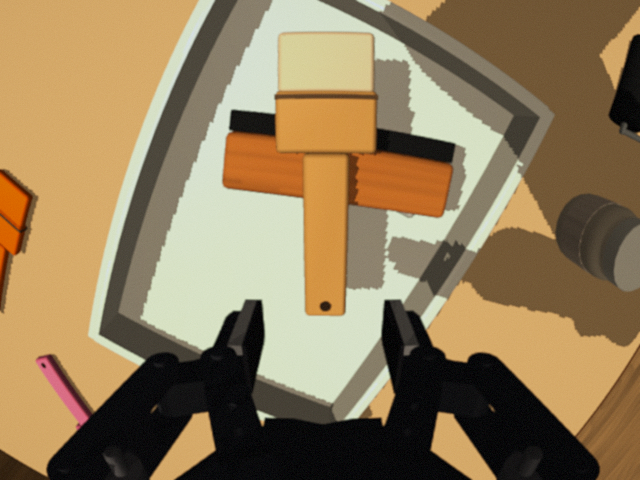

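The wrist view shows the handle, its end at (325,314) and its neck at (326,152), centred between the fingers. The squeegee's wood corners are (228,133), (224,186), (443,216) and (452,162). I'll measure these through the fisheye model.

```bash
cat >> h.py <<'E'
def wray(px,K,T,z):
    px=np.atleast_2d(px).astype(float); u=(px-[K[0,2],K[1,2]])/K[0,0]; r=np.linalg.norm(u,axis=1); s=np.sinc(r/np.pi)
    d=np.c_[u[:,0]*s,-u[:,1]*s,-np.cos(r)]; R=T[:3,:3]; o=-R.T@T[:3,3]; w=d@R
    return o+w*((z-o[2])/w[:,2])[:,None]
E
python3 - <<'E'
from h import *
f,K,T=load('wrist')
for n,z,p in(('brush end,neck,bristle',64,[[304,314],[346,314],[304,152],[348,152],[280,34],[374,35]]),('sq',52,[[228,133],[224,186],[443,216],[452,162]])):
    P=wray(p,K,T,z)[:,:2]; print(n,P.round().tolist(),P.mean(0))
    if z==64:
        e,b=P[:2].mean(0),P[4:].mean(0); d=(b-e)/np.linalg.norm(b-e); print(np.linalg.norm(b-e),np.degrees(np.arctan2(d[1],d[0])),'bal',e+96*d,'grip',e+44*d)
    else:
        print([np.degrees(np.arctan2(*(P[a]-P[c])[::-1])) for a,c in((3,0),(2,1))],[np.linalg.norm(P[a]-P[c]) for a,c in((3,0),(2,1),(0,1))])
E
```

```text
brush end,neck,bristle [[544.0, -290.0], [571.0, -282.0], [513.0, -186.0], [538.0, -178.0], [479.0, -122.0], [531.0, -107.0]] [ 529.50205783 -194.21076376]
179.32339828575954 106.94587341251933 bal [ 529.53416934 -194.09347821] grip [ 544.69051394 -243.83566572]
sq [[463.0, -189.0], [469.0, -223.0], [613.0, -199.0], [606.0, -163.0]] [ 537.95607874 -193.57002355]
[np.float64(10.241713861819456), np.float64(9.36014540194897)] [np.float64(144.59547132001975), np.float64(145.87342391985013), np.float64(34.47130828476893)]
```

```bash
python3 -m jog '[2,-1,-25,0,0,0,0,0,-25,0,0,0,0,0,-25,0,0,0,0,0,-15,0,0,0,0,0,-9,0,0,0,0,0,0,0,0,0]'
python3 -m jog '[0,0,0,0,0,0,0,0,0,0,0,0,0,0,0,0,0,0,0,0,0,0,0,0,0,0,0,0,0,0]' 255 40
python3 -m jog '[0,0,10,0,0,0,0,0,20,0,0,0,0,0,20,0,0,0,0,0,0,0,0,0]'
```

```text
time: 2.4
ee_pos: [545.3, -244.1, 56.2]
orientation: [0.593, 0.805, -0.0, -0.0]
ft_force: [-0.6, -0.2, 0.2]
gripper_width: 0.61
finger_force: 0.0
time: 3.02
ee_pos: [546.3, -244.3, 57.0]
orientation: [0.593, 0.805, 0.0, 0.001]
ft_force: [-0.2, -1.6, 5.6]
gripper_width: 0.319
finger_force: 44.0
time: 3.52
ee_pos: [546.6, -244.2, 107.8]
orientation: [0.593, 0.806, 0.0, 0.001]
ft_force: [0.4, 0.5, -0.2]
gripper_width: 0.317
finger_force: 43.3
```

```bash
python3 -m jog '[2,-6,0,0,0,9,2,-6,0,0,0,9,2,-6,0,0,0,9,2,-6,0,0,0,9,2,-6,0,0,0,9,2,-7,0,0,0,9,1,-7,0,0,0,9.2,0,0,0,0,0,0,0,0,-25,0,0,0,0,0,-25,0,0,0,0,0,-20,0,0,0,0,0,-12,0,0,0,0,0,-5,0,0,0,0,0,0,0,0,0]'
```

```text
time: 5.28
ee_pos: [558.7, -287.8, 19.4]
orientation: [0.083, 0.997, 0.0, -0.0]
ft_force: [1.0, -0.2, 0.1]
gripper_width: 0.32
finger_force: 43.3
```

```bash
python3 -m jog '[0,0,-2,0,0,0,0,0,-1,0,0,0,0,0,0,0,0,0]'
```

```text
time: 5.65
ee_pos: [559.4, -288.2, 17.9]
orientation: [0.083, 0.997, -0.0, 0.001]
ft_force: [-1.8, 1.5, 6.6]
gripper_width: 0.317
finger_force: 47.3
```

```bash
python3 -m jog '[0,0,1,0,0,0,0,0,0,0,0,0,0,0,0,0,0,0]' 130
python3 -m jog '[0,0,20,0,0,0,-4,20,40,0,0,5,-8,40,40,0,0,5,-6,40,35,0,0,5,-4,0,0,0,0,4.3,0,0,0,0,0,0,0,0,0,0,0,0]' 30
python3 - <<'E'
from h import *
f,K,T=cap('wrist'); cv2.imwrite('pics/wrist2.png',f[:,:,::-1])
E
```

```text
time: 6.02
ee_pos: [558.6, -287.9, 17.3]
orientation: [0.083, 0.997, -0.0, 0.0]
ft_force: [-0.7, -0.1, -0.4]
gripper_width: 0.498
finger_force: 0.0
time: 6.9
ee_pos: [536.4, -188.1, 151.7]
orientation: [-0.085, 0.996, 0.0, -0.0]
ft_force: [-0.1, 0.1, 0.4]
gripper_width: 0.883
finger_force: 0.0
```

View pics/wrist2.png

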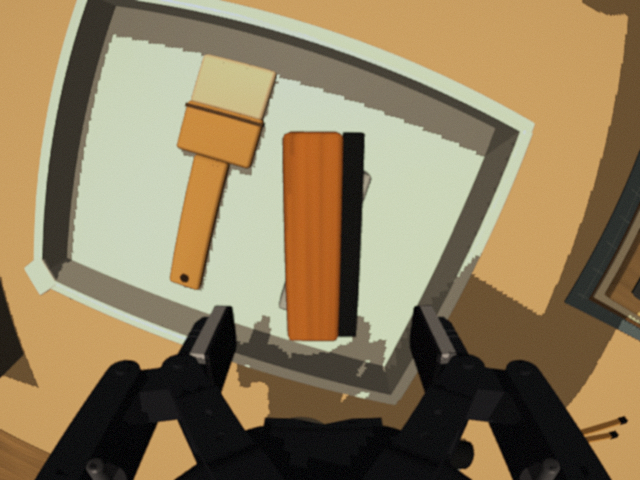

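The brush lies clear in the -y half. The squeegee's wood corners are at (284,133), (341,133), (336,340) and (290,340). The weight shows at (367,178) and (283,300).

Run:
```python
from h import *
f,K,T=load('wrist')
P=wray([[284,133],[341,133],[336,340],[290,340]],K,T,52)[:,:2]
Q=wray([[363,133],[356,336]],K,T,44)[:,:2]
d=(P[0]+P[1]-P[2]-P[3]); d/=np.linalg.norm(d); a=np.degrees(np.arctan2(-d[1],-d[0])); print(P.round(),Q.round(),'ang',a, P.mean(0), P.mean(0)+7*np.array([-np.sin(np.radians(a)),np.cos(np.radians(a))]))
B=wray([[170,280],[203,289],[203,57],[276,73],[180,148],[252,167]],K,T,17)[:,:2]; print('brush',B.round())
print(wray([[367,172],[371,178],[281,307]],K,T,28)[:,:2].round(), manip.state()['ee_pos'])
```

```text
[[ 467. -224.]
 [ 462. -189.]
 [ 607. -166.]
 [ 613. -199.]] [[ 459. -175.]
 [ 606. -150.]] ang 9.3156580901067 [ 537.03625049 -194.52541383] [ 535.90313594 -187.61773322]
brush [[ 599. -306.]
 [ 602. -276.]
 [ 421. -294.]
 [ 428. -239.]
 [ 490. -303.]
 [ 497. -246.]]
[[ 486. -166.]
 [ 489. -162.]
 [ 600. -210.]] [ 536.36647628 -188.15913552  151.60986021]
```

```bash
python3 -m jog '[0,0,-30,0,0,0,0,0,-30,0,0,0,0,0,-25,0,0,0,0,0,-17,0,0,0,0,0,-10,0,0,0,0,0,0,0,0,0]'
python3 -m jog '[0,0,0,0,0,0,0,0,0,0,0,0,0,0,0,0,0,0,0,0,0,0,0,0]' 255 35
python3 -m jog '[0,0,5,0,0,0,0,0,15,0,0,0,0,0,25,0,0,0,0,0,0,0,0,0]'
```

```text
time: 7.7
ee_pos: [536.3, -187.9, 39.8]
orientation: [-0.085, 0.996, 0.0, -0.0]
ft_force: [-0.8, -0.5, -0.0]
gripper_width: 0.883
finger_force: 0.0
time: 8.2
ee_pos: [537.6, -188.2, 41.4]
orientation: [-0.086, 0.996, -0.0, 0.001]
ft_force: [-1.0, -0.3, 5.9]
gripper_width: 0.599
finger_force: 37.7
time: 8.7
ee_pos: [538.4, -188.5, 87.6]
orientation: [-0.086, 0.996, -0.001, 0.002]
ft_force: [0.9, 0.1, -1.7]
gripper_width: 0.598
finger_force: 37.0
```

```bash
python3 -m jog '[-8,-40,0,0,0,-4.8,-9,-42,0,0,0,-4.8,-9,-42,0,0,0,-4.8,-8,-42,0,0,0,-4.8,0,0,0,0,0,0,0,0,-20,0,0,0,0,0,-20,0,0,0,0,0,-15,0,0,0,0,0,-8,0,0,0,0,0,-3,0,0,0,0,0,0,0,0,0]'
```

```text
time: 10.07
ee_pos: [502.9, -353.9, 19.6]
orientation: [0.082, 0.997, -0.0, 0.0]
ft_force: [-0.2, -0.1, -1.8]
gripper_width: 0.602
finger_force: 37.2
```

```bash
python3 -m jog '[0,0,-2,0,0,0,0,0,0,0,0,0]'; python3 -m jog '[0,0,0,0,0,0,0,0,0,0,0,0,0,0,0,0,0,0]' 65
python3 -m jog '[0,0,20,0,0,0,4,30,35,0,0,0,10,50,40,0,0,0,10,50,35,0,0,0,9,36,0,0,0,0,0,0,0,0,0,0,0,0,0,0,0,0]' 40
python3 - <<'E'
from h import *
f,K,T=cap('wrist'); cv2.imwrite('pics/wrist3.png',f[:,:,::-1])
E
```

```text
time: 10.32
ee_pos: [502.8, -354.0, 17.6]
orientation: [0.082, 0.997, -0.0, 0.0]
ft_force: [-0.8, 0.0, -1.9]
gripper_width: 0.604
finger_force: 37.2
time: 10.7
ee_pos: [502.8, -354.0, 17.5]
orientation: [0.082, 0.997, -0.0, 0.0]
ft_force: [0.2, -0.2, 0.7]
gripper_width: 0.743
finger_force: 0.0
time: 11.58
ee_pos: [535.1, -190.0, 145.7]
orientation: [0.082, 0.997, -0.0, -0.0]
ft_force: [-0.1, -0.5, -0.1]
gripper_width: 0.843
finger_force: 0.0
```

View pics/wrist3.png

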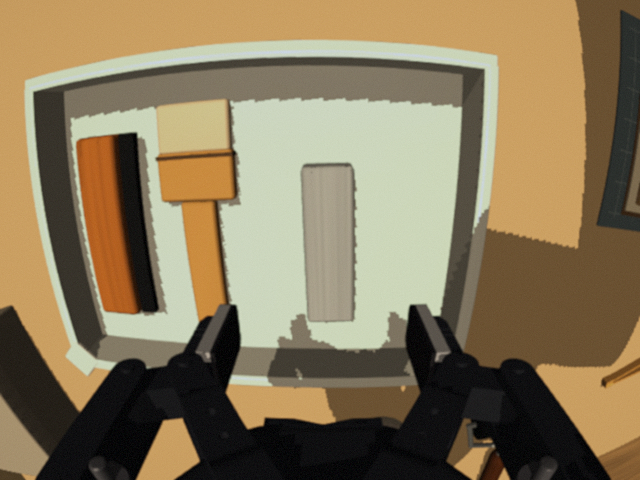

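The squeegee and brush lie flat and clear on the left of the tray. The weight is exposed, with top corners at about (302,166), (352,166), (354,320) and (309,321).

Run:
```python
from h import *
f,K,T=load('wrist')
P=wray([[302,166],[352,166],[354,320],[309,321]],K,T,28)[:,:2]
d=(P[3]+P[2]-P[0]-P[1]); print(P.round(),P.mean(0),'ang',np.degrees(np.arctan2(d[1],d[0])),np.linalg.norm(d)/2, np.linalg.norm(P[0]-P[1]), manip.state()['ee_pos'])
# refined corners
g=cv2.cvtColor(f,cv2.COLOR_RGB2HSV); m=((cv2.absdiff(f,np.uint8(np.median(f[180:300,320:340].reshape(-1,3),0)[None,None]*np.ones_like(f)))).max(2)<22).astype(np.uint8)
m=cv2.morphologyEx(m,cv2.MORPH_OPEN,np.ones((5,5)))
n,l,s,c=cv2.connectedComponentsWithStats(m); k=l[240,330]; print(s[k],c[k], wray(c[k],K,T,28))
```

```text
[[ 482. -195.]
 [ 488. -162.]
 [ 605. -177.]
 [ 600. -211.]] [ 543.76130257 -186.44961373] ang -7.491075210083826 118.25001057840706 33.325928595294236 [ 534.89482543 -190.34881999  145.52869726]
[ 303  167   48  155 6952] [327.76107595 241.98532796] [[ 538.216979   -186.83255484   28.        ]]
```

```bash
python3 -m jog '[4,2,-30,0,0,1.7,4.5,2,-30,0,0,0,0,0,-30,0,0,0,0,0,-20,0,0,0,0,0,-11,0,0,0,0,0,-5,0,0,0,0,0,0,0,0,0]' 60
python3 -m jog '[0,0,0,0,0,0,0,0,0,0,0,0,0,0,0,0,0,0,0,0,0,0,0,0,0,0,0,0,0,0]' 255 70
```

```text
time: 12.5
ee_pos: [543.9, -186.1, 20.1]
orientation: [0.067, 0.998, -0.0, 0.0]
ft_force: [0.4, 0.4, 0.7]
gripper_width: 0.767
finger_force: 0.0
time: 13.12
ee_pos: [544.5, -186.3, 21.1]
orientation: [0.067, 0.998, -0.001, 0.001]
ft_force: [-1.3, -1.2, 6.1]
gripper_width: 0.407
finger_force: 71.9
```

```bash
python3 -m jog '[0,0,5,0,0,0,0,0,15,0,0,0,0,0,25,0,0,0,0,0,25,0,0,0,0,0,20,0,0,0,0,0,0,0,0,0]'
python3 -m jog '[-1,15,0,0,0,0,-2,30,0,0,0,-1,-2,40,0,0,0,-1,-2,40,0,0,0,-1,-2,40,0,0,0,-1,-2,40,0,0,0,-1,-2,40,0,0,0,-0.8,-2,40,0,0,0,0,-2,40,0,0,0,0,-2,40,0,0,0,0,-2,40,0,0,0,0,-2,35,0,0,0,0,-2,20,0,0,0,0,0,5,0,0,0,0,0,0,0,0,0,0,0,0,0,0,0,0]'
python3 - <<'E'
from h import *
f,K,T=cap('wrist'); cv2.imwrite('pics/wrist4.png',f[:,:,::-1])
E
```

```text
time: 13.88
ee_pos: [545.0, -186.0, 111.8]
orientation: [0.067, 0.998, -0.0, 0.002]
ft_force: [0.1, 0.4, -7.3]
gripper_width: 0.406
finger_force: 71.2
time: 15.88
ee_pos: [518.7, 278.1, 109.7]
orientation: [0.118, 0.993, -0.0, -0.0]
ft_force: [-0.6, 0.1, -8.6]
gripper_width: 0.405
finger_force: 71.4
```

View pics/wrist4.png

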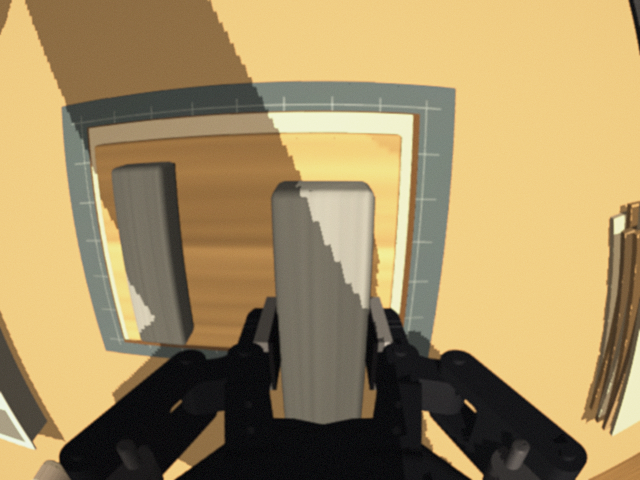

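The wrist view shows the board's near edge from (96,148) to (400,135) and its left-far corner at (125,342). The first weight's top corners are about (112,168), (174,163) and (188,342). The held weight is in the middle, over the bare end.

Run:
```python
from h import *
f,K,T=load('wrist')
P=wray([[96,148],[400,135],[125,342]],K,T,20)[:,:2]; ang=lambda v:np.degrees(np.arctan2(v[1],v[0]))
print('board',P.round(1),np.linalg.norm(P[1]-P[0]),ang(P[1]-P[0])-90,np.linalg.norm(P[2]-P[0]),ang(P[2]-P[0]),'c',(P[1]+P[2])/2)
W=wray([[112,168],[174,163]],K,T,44)[:,:2]; print('w2',W.round(1),ang(W[1]-W[0])-90)
H=wray([[273,190],[373,188]],K,T,118)[:,:2]; print('held near end',H.round(1),H.mean(0),ang(H[1]-H[0])-90)
```

```text
board [[412.1 148.8]
 [457.4 339.8]
 [557.  106.9]] 196.26470548523454 -13.343224504952943 150.89308924255408 -16.14142485212079 c [507.18211993 223.32435688]
w2 [[429.7 172.3]
 [439.1 212.8]] -13.125979856231794
held near end [[456.2 276.2]
 [463.4 308.6]] [459.81027752 292.43077592] -12.411029637638023
```

Held weight and target agree within about 1 mm. I'll lower it in stages.

```bash
python3 -m jog '[0,0,-10,0,0,0,0,0,-15,0,0,0,0,0,-15,0,0,0,0,0,-13,0,0,0,0,0,-9,0,0,0,0,0,-5,0,0,0,0,0,-2,0,0,0,0,0,0,0,0,0]'; python3 -m jog '[0,0,-1,0,0,0,0,0,-1,0,0,0,0,0,0,0,0,0]'
```

```text
time: 16.92
ee_pos: [519.0, 279.5, 41.1]
orientation: [0.117, 0.993, 0.0, 0.0]
ft_force: [-0.1, -0.8, -6.9]
gripper_width: 0.407
finger_force: 71.4
time: 17.3
ee_pos: [518.8, 279.3, 38.9]
orientation: [0.117, 0.993, 0.0, 0.0]
ft_force: [0.4, -0.3, -7.5]
gripper_width: 0.404
finger_force: 71.4
```

```bash
python3 -m jog '[0,0,-0.7,0,0,0,0,0,0,0,0,0]'; python3 -m jog '[0,0,-0.7,0,0,0,0,0,0,0,0,0]';python3 -m jog '[0,0,-0.7,0,0,0,0,0,0,0,0,0]'
```

```text
time: 17.55
ee_pos: [518.7, 279.3, 38.1]
orientation: [0.117, 0.993, -0.0, -0.0]
ft_force: [-0.2, -0.1, -7.7]
gripper_width: 0.404
finger_force: 71.4
time: 17.8
ee_pos: [518.7, 279.3, 37.4]
orientation: [0.117, 0.993, -0.0, -0.0]
ft_force: [-0.0, 0.4, -7.8]
gripper_width: 0.407
finger_force: 71.4
time: 18.05
ee_pos: [518.8, 279.3, 37.1]
orientation: [0.117, 0.993, 0.0, 0.0]
ft_force: [-1.5, 0.0, -3.0]
gripper_width: 0.406
finger_force: 72.0
```

```bash
python3 -m jog '[0,0,-0.4,0,0,0,0,0,0,0,0,0]'; python3 -m jog '[0,0,0,0,0,0,0,0,0,0,0,0,0,0,0,0,0,0,0,0,0,0,0,0]' 100
python3 -m jog '[0,0,10,0,0,0,0,0,20,0,0,0,0,0,40,0,0,0,-10,-30,40,0,0,0,-20,-50,30,0,0,0,-20,-60,0,0,0,0,-10,-60,0,0,0,0,0,-60,0,0,0,0,0,0,0,0,0,0,0,0,0,0,0,0]'
python3 - <<'E'
from h import *
f,K,T=cap('top')
a=cv2.resize(f[165:295,128:445],None,fx=2.5,fy=2.5,interpolation=cv2.INTER_CUBIC); cv2.imwrite('pics/end.png',np.clip(a*1.4,0,255).astype(np.uint8)[:,:,::-1])
E
```

```text
time: 18.3
ee_pos: [518.8, 279.4, 37.1]
orientation: [0.117, 0.993, 0.0, 0.0]
ft_force: [-4.1, -1.8, 5.5]
gripper_width: 0.404
finger_force: 72.9
time: 18.8
ee_pos: [519.0, 279.4, 36.4]
orientation: [0.117, 0.993, 0.0, 0.0]
ft_force: [0.6, 0.4, 0.8]
gripper_width: 0.609
finger_force: 0.0
time: 20.05
ee_pos: [459.3, 20.2, 176.9]
orientation: [0.118, 0.993, 0.0, 0.0]
ft_force: [0.5, -0.3, -0.6]
gripper_width: 0.608
finger_force: 0.0
```

View pics/end.png

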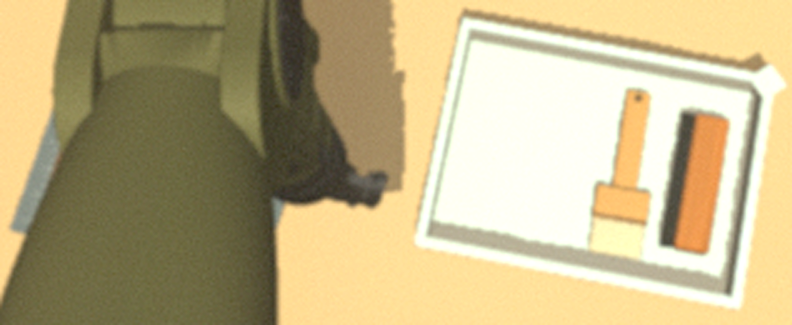

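The tray is in order, with the brush and squeegee lying separate. The arm hides the board in this view, so I'll use the scene camera.

Run:
```python
from h import *
f,K,T=cap('scene')
a=cv2.resize(f[255:395,360:560],None,fx=4,fy=4,interpolation=cv2.INTER_CUBIC); 
ex=np.array([.973,-.23]);ey=ex[::-1]*[-1,1]
q=lambda c,L,W,z:np.array([[*(np.array(c)+sx*L/2*ex+sy*W/2*ey),z] for sx,sy in((-1,-1),(1,-1),(1,1),(-1,1))])
ey=np.array([.23,.973])
for c,L,W,z in (((506,224.5),150,200,20),((518.7,278),120,36,44)):
    p=((proj(q(c,L,W,z),K,T)-[360,255])*4).astype(int); cv2.polylines(a,[p],True,(255,0,0),1)
cv2.imwrite('pics/end2.png',a[:,:,::-1])
```

```text
(no output)
```

View pics/end2.png

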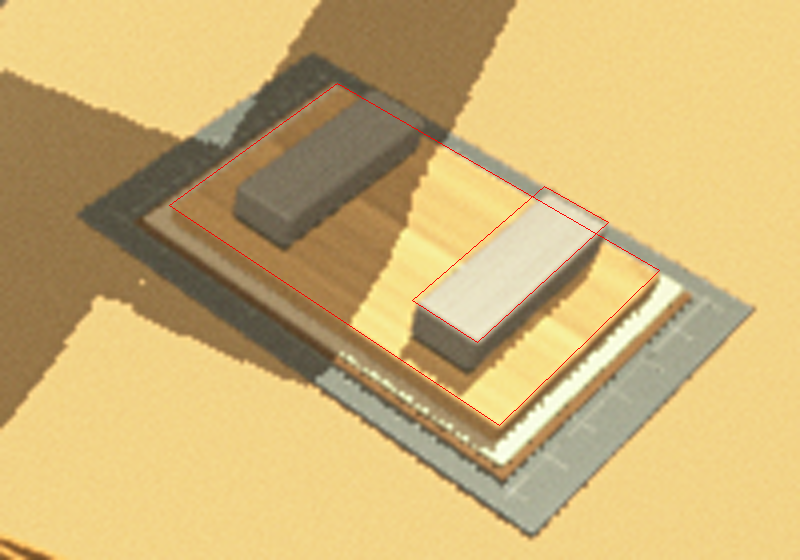

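The weight lies flat on the bare end, parallel to the first one. Its top face matches the target outline from (413,300) to (608,222) within a few mm, so I'm handing in.

```bash
python3 -c "
from cell import manip; print(manip.job_done())"
```

```text
the job is handed in; nothing more can be done
None
```

I handed the job in at about 20 s: the weight lies flat on the bare end of the board, parallel to the first weight and within a few mm of the mark, with the brush and squeegee lying apart in the tray; no verdict was returned.

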